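Feed LED modules through the gate into the collecting slot

TASK

With the fingertips, push the three round LED modules one at a time across the sorting deck and out through the narrow gate in its far wall, so that each drops into the collecting slot behind it. Only slide them, never lift one, and leave the square heat sink, the capacitor, the bottle and the screwdriver where they are.

Things in the scene. Friction and masses are not known exactly. Their poses are not given: they have to be found in the camera images.
- tray: fixed sorting station: a white block with a flat black deck on top, 70 mm above the table. Origin at the table under the deck; x points out through the gate (away from the robot), y left, z up. In this frame the deck spans x -95 to 85, y -140 to 140 mm; lips 5 thick, 8 high on its near edge and both sides; on the far edge a gate wall (x 80 to 85), 16 high, with one gap in its middle: the gate.
- gate (a point): middle of the gate at deck height, on the near face of the gate wall: (80, 0, 70) mm in the tray's frame, with the tray's axes. The gate is 36 mm wide, between two round steel posts 10 mm in diameter and 18 mm high that stand 2.5 mm proud of the wall on either face.
- slot (a point): middle of the collecting slot's floor, at (120, 0, 6) mm in the tray's frame. The slot is an open-topped pocket beyond the gate, inside x 85 to 155, y -26 to 26 mm, walls 4 thick and 80 high, the far one clear. The deck ends at x = 85 and the slot begins there: a module drops in (64 mm) once its centre is a few mm past that edge.
- led1: round LED module: a flat aluminium disc 26 mm in diameter and 12 mm thick with a clear lens 10 mm across and 3 mm tall on top (15 mm in all), about 20 g, loose, lying flat on the deck and free to slide. Origin at the centre of its underside, z up. All three modules are alike.
- led2: round LED module: a flat aluminium disc 26 mm in diameter and 12 mm thick with a clear lens 10 mm across and 3 mm tall on top (15 mm in all), about 20 g, loose, lying flat on the deck and free to slide. Origin at the centre of its underside, z up. All three modules are alike.
- led3: round LED module: a flat aluminium disc 26 mm in diameter and 12 mm thick with a clear lens 10 mm across and 3 mm tall on top (15 mm in all), about 20 g, loose, lying flat on the deck and free to slide. Origin at the centre of its underside, z up. All three modules are alike.
- heatsink: bystander: square aluminium finned heat sink, 28 x 28 x 30 mm tall, about 60 g, standing loose on the deck in one of the two far corners beside the gate wall. Origin at the centre of its underside.
- capacitor: bystander: upright black capacitor, a cylinder 20 mm in diameter and 32 mm tall, about 40 g, standing loose on the deck in the other far corner. Origin at the centre of its underside.
- bottle: bystander: grey bottle, 48 mm in diameter and 110 mm tall, standing on the table to the left of the station. Origin at the centre of its underside.
- screwdriver: bystander: black-handled screwdriver 170 mm long lying on the table to the right of the station.
Mind the look-alikes: they are no part of the job. What is shaped like the led1 but green or purple is not meant.

How it is judged:
By the outcome, as a careful person would: the job done as asked, in the order asked, and still so for the second after the job is handed in, with the robot touching nothing.
It also fails if it takes over 67 s, if anything falls off the work surface, if the arm or the gripper's body presses on something with over 40 N, if the wrist force passes 120 N, or if a joint passes its speed limit or range.

ROBOT

A 7-joint arm with a two-finger parallel gripper is mounted at the origin on the work surface. World frame = base frame: x ahead of the robot, y to its left, z up, the work surface at z = 0. Lengths are in mm, angles in rad, forces in N, time in s.
With the tool pointing down it reaches from about 400 to 925 mm from the base axis. Payload 4.1 kg.
Tool frame: the origin (TCP) lies between the finger pads; the fingertips stand 19 mm ahead of it and the grasp point (between the pads) is the TCP; z points along the fingers, y is the line along which they close (so a half turn about z gives the same grasp; the last joint's range is limited). The gripper opens to 85 mm and grips with 20 to 120 N. Pads are 22 mm wide; open, the fingers measure 114 mm over their backs; the gripper's body (76 mm by 85 mm) begins 54 mm behind the grasp point. The pads swing forward as they close: fully open they stand 13 mm farther back than shut.
Start: joints at [1.086, 0.398, 0.045, 1.537, -0.019, 1.207, -0.051], TCP at [244.633, -602.242, 250.347] pointing down, gripper open.
Joint ranges: [-2.82, 2.82], [-0.49, 2.23], [-1.37, 1.46], [0, 2.46], [-1.36, 4.5], [0.23, 2], [-2.94, 2.94]. Speed limits (rad/s): [2.57, 2.57, 3.14, 3.14, 3.14, 3.14, 3.14].

INTERFACE

Orientations are given as a unit quaternion [x, y, z, w].
In Python, from rig import status, cams, workorder gives the robot as it stands.
- The arm moves only by the shell command python3 -m inch 'ROWS' [OPENING] [FORCE]. ROWS is JSON, one flat list of numbers, 6 for each row, row after row: the shift along the tool's x, y, z in mm, then the turn, a rotation vector about the tool's x, y, z in degrees. A call has 1 to 12 rows; each row shifts and turns the commanded pose from where the row before left it, along the tool's axes as they then stand; what a row does not reach is not made up. A row lasts 1/10 s, in which the tool goes at most 50 mm and 8.59 degrees, less where a joint would pass 70% of its speed; a pose out of reach is approached as far as the arm can. A call is refused whole if a number of a shift passes 50 or a number of a turn 8.59, either way. A call with a gripper value outside its range is refused whole. OPENING is the finger opening in mm, from 0 to 85.4, set as the call begins (- or left out, the last holds). The fingers move at their own pace and stop on an object; FORCE is the grip in N (left out, the last holds). Time passes only in rows, so rows that do not move let the fingers close. It gives the time, the measured TCP pose, the force, the opening and the grip force at its end, in the units of the state.
- status.state(): the state, without advancing time (a new reading comes with each control period).
- cams.capture(name): name is "side" or "top" or "wrist"; returns the picture (420x560x3 uint8, blue, green, red); there is no depth.
- cams.calibration(name): a dict with "fx", "fy", "cx", "cy" (pixels), "R" (3x3) and "t" (3): a world point X has camera coordinates R X + t; the wrist camera has in their place "T_tool_cam" (4x4, takes a point from camera to tool coordinates, whose origin is the TCP and whose axes are the flange's). Camera axes: x right, y down, z forward; pixel columns grow to the right and rows downward; lengths in mm; the calibration is good to about 2 mm. A picture is of the moment at which its call begins: read the wrist's pose just before it. calibration takes no time and is no camera call.
- workorder.sign_off(): hands the job in; it is judged then, once.
The state is a dict: "time": time; "q": joint angles; "dq": joint speeds; "effort": joint torques, N m; "tcp_pos": TCP position; "orientation": TCP orientation; "force": force on the tool from outside, world axes, zero at the start; "torque": the same for the moment, N m; "width": finger opening in mm; "gripper_force": force on a finger pad.
Only numpy, scipy, OpenCV 4.12 (cv2) and the standard library are available. Lean on these libraries where they do the work, as an engineer would, in place of code of your own. Each camera call takes 0.05 s, during which the arm holds its last target. There are 200 camera calls.

## Working session

There is one attempt and no reset: what is moved stays moved. The work goes in short steps, Python scripts to look and compute and a shell command to move; the robot and the scene stay as the last step left them, time stands still between calls to the robot, and variables do not carry over. Pictures are saved under pics/ and viewed, at most 10 in all, crops included, and the job is handed in when it is done.

```bash
mkdir -p pics; ls; python3 - <<'E'
from rig import status,cams
import cv2,json
s=status.state();print(s)
for n in("top","side"):
    cv2.imwrite(f"pics/{n}0.png",cams.capture(n));c=cams.calibration(n);print(n,c)
print(cams.calibration("wrist"))
E
```

```text
pics
{'time': 0.0, 'q': array([ 1.08597592,  0.39925553,  0.04501898,  1.53788612, -0.01871616,
        1.20686966, -0.05070221]), 'dq': array([ 0.00085271,  0.00085336,  0.00186431, -0.00043563, -0.00018432,
        0.00053228,  0.0020526 ]), 'effort': array([ 1.56535289e-04, -4.75118709e+01,  1.36501618e+00, -2.54222131e+01,
        1.17960130e-02,  9.57326760e-03, -1.92227537e-05]), 'tcp_pos': array([ 244.41993975, -601.65552406,  249.21932292]), 'orientation': array([ 9.81438685e-01,  1.91773593e-01, -2.49855078e-04, -9.66818922e-04]), 'force': array([ 0.24030972, -0.54225258, -0.52592515]), 'torque': array([-0.00714297, -0.08129645, -0.03594661]), 'gripper_force': 0.0, 'width': 85.09451549842662}
top {'fx': 544.0654848929412, 'fy': 544.0654848929412, 'cx': 277.47823158605723, 'cy': 209.47519557578303, 'R': array([[-0.00795017, -0.99978318, -0.01924567],
       [-0.99273974,  0.01020123, -0.11984883],
       [ 0.12001917,  0.01815312, -0.99260559]]), 't': array([  11.21244223,  574.83773052, 1326.39334043])}
side {'fx': 514.8119408600539, 'fy': 514.8119408600539, 'cx': 278.1169108623994, 'cy': 204.0650555495868, 'R': array([[-0.77073296, -0.63697315,  0.01535973],
       [-0.36281564,  0.41893257, -0.83238231],
       [ 0.52377049, -0.64711723, -0.55398896]]), 't': array([432.48630261, 290.41035286, 762.83267789])}
{'fx': 338.8559629620643, 'fy': 338.8559629620643, 'cx': 280.1752319997815, 'cy': 208.7908567960754, 'T_tool_cam': array([[-1.33547530e-04, -9.50606958e-01, -3.10397155e-01,
         7.86895300e+01],
       [ 9.99999980e-01, -8.06550112e-05, -1.83237222e-04,
        -8.40371248e-01],
       [ 1.49151492e-04, -3.10397173e-01,  9.50606950e-01,
        -1.24082836e+02],
       [ 0.00000000e+00,  0.00000000e+00,  0.00000000e+00,
         1.00000000e+00]])}
```

View pics/top0.png

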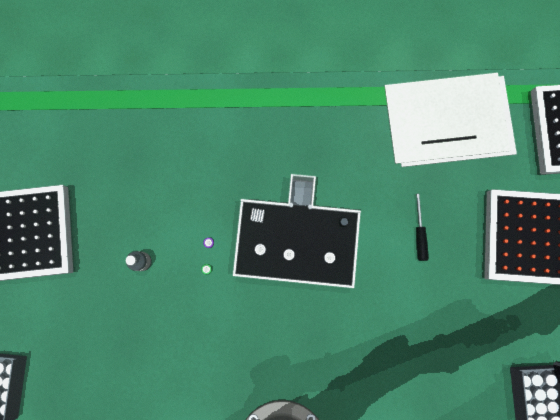

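View pics/side0.png

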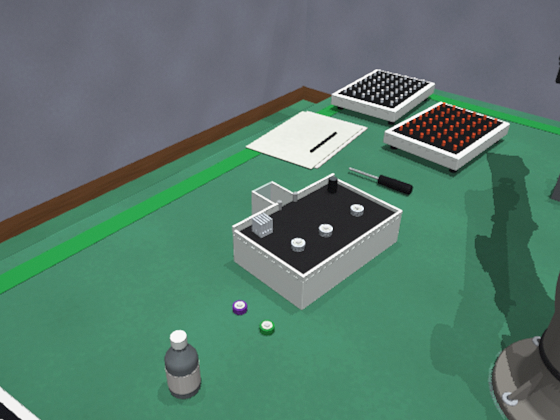

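The top view shows three silver-white modules on the deck, at px (260,249), (289,254) and (330,258). The look-alikes stand on the table: purple at (208,242) and green at (207,269). The side view agrees: modules at (298,244), (326,230) and (357,210), heat sink in the left far corner, capacitor in the right. The deck modules fit the description because they are undyed aluminium and lie on the deck. Next I measure them and confirm in one enlarged crop.

```bash
cat > h.py <<'E'
import numpy as np,cv2
from rig import status,cams
def ray(n,px,z):
    c=cams.calibration(n);px=np.atleast_2d(np.asarray(px,float))
    d=np.c_[(px[:,0]-c['cx'])/c['fx'],(px[:,1]-c['cy'])/c['fy'],np.ones(len(px))]
    d=d@c['R'];o=-c['R'].T@c['t']
    return (o+d*((z-o[2])/d[:,2])[:,None])[:,:2]
def blobs(mask,lo,hi):
    n,l,st,ce=cv2.connectedComponentsWithStats(mask.astype(np.uint8))
    return [(ce[i].round(1),st[i][:5]) for i in range(1,n) if lo<=st[i][4]<=hi]
E
python3 - <<'E'
from h import *
im=cv2.imread('pics/top0.png')
cr=im[165:295,195:375];cv2.imwrite('pics/crop0.png',cv2.resize(cr,None,fx=4,fy=4,interpolation=cv2.INTER_CUBIC))
g=im.max(2)
m=np.zeros(g.shape,np.uint8);m[190:292,230:365]=(g[190:292,230:365]<60)
m=cv2.morphologyEx(m,cv2.MORPH_OPEN,np.ones((3,3),np.uint8))
cs=max(cv2.findContours(m,cv2.RETR_EXTERNAL,cv2.CHAIN_APPROX_NONE)[0],key=cv2.contourArea)[:,0]
P=ray('top',cs,74).astype(np.float32)
r=cv2.minAreaRect(P);print(r);print(cv2.boxPoints(r))
d=np.zeros_like(m);cv2.fillPoly(d,[cv2.convexHull(cs)],1)
for c,s in blobs((g>110)&(d>0),15,400): print(c,s,ray('top',c,82))
# side
ims=cv2.imread('pics/side0.png')
hs=cv2.cvtColor(ims,cv2.COLOR_BGR2HSV)
sub=np.zeros(hs.shape[:2],bool);sub[175:275,235:400]=True
for c,s in blobs((hs[...,2]>110)&(hs[...,1]<60)&sub,15,400): print('side',c,s,ray('side',c,80))
E
```

```text
((491.7472229003906, -40.24085998535156), (275.86248779296875, 176.50540161132812), 83.8808364868164)
[[ 389.29437  -167.97878 ]
 [ 564.79407  -186.79366 ]
 [ 594.2001     87.497055]
 [ 418.70038   106.311935]]
[281.5 204.8] [268 204  25   3  31] [[580.47287794  -4.69905812]]
[319.8 208.3] [308 206  29   5  44] [[571.00001749 -96.9662742 ]]
[257. 215.] [250 208  14  15 153] [[556.27558035  54.63481642]]
[343.9 221.2] [342 219   5   5  21] [[ 539.18690593 -154.23906733]]
[259.8 249. ] [255 244  11  11  98] [[474.30073261  48.20564645]]
[288.6 254.1] [283 249  12  11 100] [[461.52189253 -20.61425161]]
[329.2 257.2] [324 252  11  11  97] [[ 453.30890236 -117.32097329]]
side [373.1 176.2] [367 175  12   4  24] [[ 497.10746025 -251.22050399]]
side [356.8 208.5] [350 204  14  12 107] [[ 455.604267   -118.42883891]]
side [325.5 228.6] [319 224  14  12 119] [[463.98553488 -21.46334985]]
side [297.8 243.1] [291 238  15  14 136] [[476.54361268  48.04197536]]
```

View pics/crop0.png

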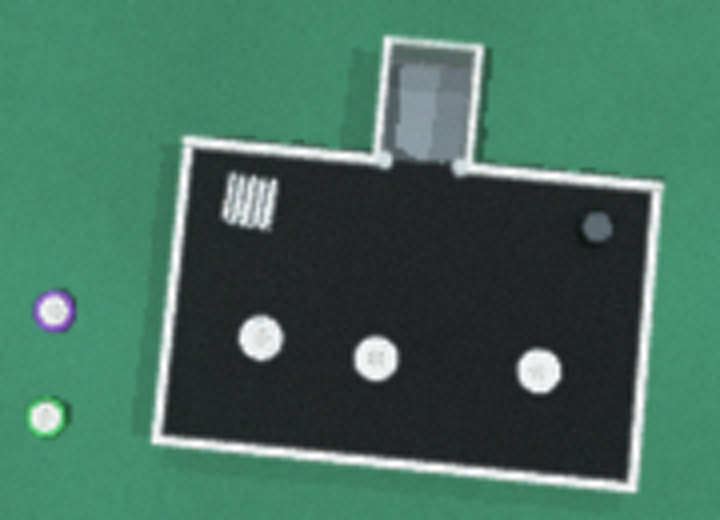

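The crop confirms it: three plain silver discs on the deck at crop px (260,338), (376,358) and (538,371). Purple (54,311) and green (46,416) are on the table. The gate posts are at (385,160) and (460,167). Next I work out the tray frame.

```bash
python3 - <<'E'
from h import *
im=cv2.imread('pics/top0.png');g=im.min(2)
def f(c): return np.array(c)/4+[195,165]-.375
posts=ray('top',[f((385,160)),f((460,167))],88);print('posts',posts,np.linalg.norm(posts[0]-posts[1]),posts.mean(0))
sl=ray('top',[f((384,37)),f((483,44))],86);print('slot far corners',sl,np.linalg.norm(sl[0]-sl[1]))
near=ray('top',[f((153,441)),f((634,491))],78);print('near corners',near,np.linalg.norm(near[0]-near[1]))
far=ray('top',[f((184,137)),f((663,184))],86);print('far corners',far,np.linalg.norm(far[0]-far[1]))
for a,b in (posts,sl,near,far):
    d=a-b;print('yaw',np.degrees(np.arctan2(-d[0],d[1])))
yaw=[]
for a in (-6.1,-6.5):
  c,s=np.cos(np.radians(a)),np.sin(np.radians(a));R=np.array([[c,-s],[s,c]])
  print(a,'near mid->',near.mean(0)+R@[95,0],'far mid->',far.mean(0)+R@[-85,0],'posts->',posts.mean(0)+R@[-82.5,0],'slot->',sl.mean(0)+R@[-159,0])
# deck side view corners check by posts
E
```

```text
posts [[579.88432675 -27.30833002]
 [575.1758073  -72.28132982]] 45.21881098378999 [577.53006702 -49.79482992]
slot far corners [[655.32652866 -27.53523225]
 [650.33145805 -87.40171318]] 60.07450599390768
near corners [[ 413.30088374  113.07715106]
 [ 381.55939318 -172.94699336]] 287.7800087152796
far corners [[ 595.41598322   93.86328334]
 [ 563.88904623 -193.83326039]] 289.41881250252203
yaw -5.97689751847962
yaw -4.769531825375887
yaw -6.332480452110302
yaw -6.253747131377375
-6.1 near mid-> [491.89224315 -40.03000793] far mid-> [495.13378947 -40.95254246] posts-> [495.49718663 -41.02804404] slot-> [494.72926024 -40.57248537]
-6.5 near mid-> [491.81946475 -40.68922646] far mid-> [495.19890699 -40.36271535] posts-> [495.56038893 -40.45556478] slot-> [494.8510683  -39.46916173]
```

```bash
cat >> h.py <<'E'
O=np.array([494.5,-40.5]);Y=np.radians(-6.2)
RT=np.array([[np.cos(Y),-np.sin(Y)],[np.sin(Y),np.cos(Y)]])
def tray(p): return (np.asarray(p)-O)@RT
def world(t): return O+RT@np.asarray(t)
from scipy.spatial.transform import Rotation as Ro
def tool(s=None):
    s=s or status.state();return Ro.from_quat(s['orientation']).as_matrix(),np.array(s['tcp_pos'])
def plan(tx,ty,z,yaw=None):
    "delta in present tool axes to tray target; turn about tool z to tray-relative yaw (deg)"
    s=status.state();R,p=tool(s)
    d=R.T@(np.r_[world([tx,ty]),z]-p)
    y=np.degrees(np.arctan2(R[1,0],R[0,0])-Y)
    print('t',round(s['time'],2),'at tray',tray(p[:2]).round(1),'z',p[2].round(1),'yaw',round(y,1),'tilt',(R[:2,2]*57.3).round(1),'w',round(s['width'],1),'F',np.round(s['force'],1))
    print('shift tool',d.round(1), 'turn tz',None if yaw is None else round(y-yaw,1))
    if yaw is not None:
        a=np.radians(yaw)+Y;x=np.array([np.cos(a),np.sin(a),0]);yy=np.array([np.sin(a),-np.cos(a),0])
        w=np.r_[world([tx,ty]),z]-p;print('shift after turn',(x@w).round(1),(yy@w).round(1),(p[2]-z).round(1))
def wrist(name,z=82,show=True):
    s=status.state();R,p=tool(s);im=cams.capture('wrist');c=cams.calibration('wrist');T=c['T_tool_cam']
    if show: cv2.imwrite(f'pics/{name}.png',im)
    hs=cv2.cvtColor(im,cv2.COLOR_BGR2HSV);o=p+R@T[:3,3]
    def pt(px,z):
        d=R@T[:3,:3]@np.array([(px[0]-c['cx'])/c['fx'],(px[1]-c['cy'])/c['fy'],1]);return (o+d*(z-o[2])/d[2])
    for ce,st in blobs((hs[...,2]>120)&(hs[...,1]<70),250,6000):
        P=pt(ce,z);q=pt(ce+[st[2]/2,0],z)
        print(ce,st[2:],'tray',tray(P[:2]).round(1),'tool',(R.T@(P-p)).round(1)[:2],'rad',np.linalg.norm(q-P).round(1))
    return im,pt
E
python3 -c "
from h import *
print(tray([[474.5,48.1],[462.5,-21],[454.4,-117.8],[556,55],[539,-154]]).round(1))
plan(-73,16,150,0)"
```

```text
[[ -29.5   85.9]
 [ -33.9   15.9]
 [ -31.5  -81.2]
 [  50.8  101.6]
 [  56.5 -108. ]]
t 0.1 at tray [-188. -585.] z 249.4 yaw 28.3 tilt [-0.   0.1] w 85.5 F [-0.1 -0.6 -0.6]
shift tool [ 386.2 -474.4  100.2] turn tz 28.3
shift after turn 115.0 -601.0 99.4
```

```bash
python3 -m inch '[0,0,0,0,0,7, 0,0,0,0,0,7, 0,0,0,0,0,7, 0,0,0,0,0,7]' 14 20; python3 -c "
from h import *
plan(-73,16,150,0)"
```

```text
time: 0.5
tcp_pos: [244.5, -601.9, 249.7]
orientation: [0.999, -0.054, -0.0, -0.0]
force: [0.0, 0.6, -0.1]
width: 28.1
gripper_force: 0.0
t 0.5 at tray [-187.9 -585.1] z 249.7 yaw 0.0 tilt [-0.   0.1] w 28.1 F [ 0.   0.6 -0.1]
shift tool [ 115.2 -601.   100.2] turn tz 0.0
shift after turn 114.9 -601.1 99.7
```

```bash
python3 -m inch '[9,-48,0,0,0,0, 9,-48,0,0,0,0, 9,-48,0,0,0,0, 9,-48,0,0,0,0, 9,-48,0,0,0,0, 9,-48,0,0,0,0, 9,-48,0,0,0,0, 9,-48,0,0,0,0, 9,-48,0,0,0,0, 9,-48,0,0,0,0, 9,-48,0,0,0,0, 9,-48,0,0,0,0]'; python3 -c "
from h import *
plan(-73,16,150,0)"
```

```text
time: 1.7
tcp_pos: [411.0, -38.5, 250.2]
orientation: [0.999, -0.051, 0.0, 0.0]
force: [0.9, -0.2, 0.0]
width: 14.2
gripper_force: 0.0
t 1.7 at tray [-83.2  -7. ] z 250.2 yaw 0.3 tilt [ 0. -0.] w 14.2 F [ 0.9 -0.2  0. ]
shift tool [ 10.3 -23.  100.2] turn tz 0.3
shift after turn 10.2 -23.0 100.2
```

```bash
python3 -m inch '[5,-11,25,0,0,0, 5,-12,25,0,0,0, 0,0,25,0,0,0, 0,0,15,0,0,0, 0,0,0,0,0,0]'; python3 -c "
from h import *
plan(-73,16,94,0);wrist('w1')"
```

```text
time: 2.2
tcp_pos: [421.3, -18.4, 158.1]
orientation: [0.999, -0.051, -0.003, -0.0]
force: [-0.1, 0.6, 0.9]
width: 14.1
gripper_force: 0.0
t 2.2 at tray [-75.1  14.1] z 158.1 yaw 0.3 tilt [-0.3  0. ] w 14.1 F [-0.1  0.6  0.9]
shift tool [ 2.5 -1.9 64.1] turn tz 0.3
shift after turn 2.1 -1.9 64.1
[111.6  13. ] [  84   32 2058] tray [ 44.5 102.9] tool [120.6 -88.2] rad 21.9
[ 11.3 128.3] [ 24  25 465] tray [-14.6 169.5] tool [  61.9 -155.1] rad 6.9
[157.9 151.6] [  45   45 1566] tray [-27.5  86.6] tool [ 48.5 -72.3] rad 13.2
[440.8 158.3] [  45   44 1524] tray [-30.5 -80.4] tool [44.5 94.7] rad 13.3
[276.3 161.2] [  44   44 1491] tray [-32.8  16.9] tool [42.8 -2.7] rad 13.1
[ 33.7 210. ] [ 23  21 371] tray [-64.2 167.7] tool [  12.3 -153.6] rad 7.1
```

View pics/w1.png

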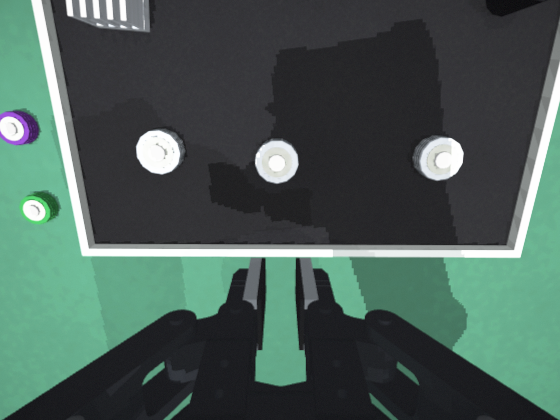

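The wrist view shows the three discs at (158,152), (276,161) and (441,158). Each has a measured radius of 13.2 mm against the 13 mm given, at the heights I assumed. The fingers are at (263,265) and (297,265), just inside the near lip. I'll start with the middle disc.

```bash
python3 -m inch '[3,-3,25,0,0,0, 0,0,20,0,0,0, 0,0,12,0,0,0, 0,0,6,0,0,0, 0,0,0,0,0,0]'; python3 -c "
from h import *
plan(-55,16,94,0);wrist('w2')"
```

```text
time: 2.75
tcp_pos: [426.8, -16.0, 97.3]
orientation: [0.999, -0.051, -0.0, 0.0]
force: [0.3, 0.4, 0.3]
width: 14.3
gripper_force: 0.0
t 2.75 at tray [-70.   17.1] z 97.3 yaw 0.3 tilt [-0. -0.] w 14.3 F [0.3 0.4 0.3]
shift tool [15.   1.2  3.3] turn tz 0.3
shift after turn 15.0 1.1 3.3
[60.7  7.4] [ 103   20 1410] tray [39.2 97.5] tool [109.6 -79.8] rad 18.6
[118.2 185.9] [  64   61 2981] tray [-27.2  86.2] tool [ 43.1 -68.9] rad 13.5
[509.1 194.9] [  64   59 2900] tray [-30.4 -80.1] tool [39.1 97.4] rad 13.7
[281.9 198.8] [  60   61 2753] tray [-32.6  16.9] tool [37.4  0.4] rad 12.9
[252.2 281.9] [ 17  50 479] tray [-73.   30.5] tool [ -2.9 -13.4] rad 4.0
[307.9 281.7] [ 16  50 480] tray [-72.7   4.5] tool [-2.8 12.5] rad 3.7
[280.1 312.2] [ 33  19 602] tray [-89.4  17.4] tool [-19.4  -0.4] rad 7.9
[462.4 312.1] [ 221   20 3513] tray [-88.9 -70.2] tool [-19.4  87.2] rad 53.1
```

View pics/w2.png

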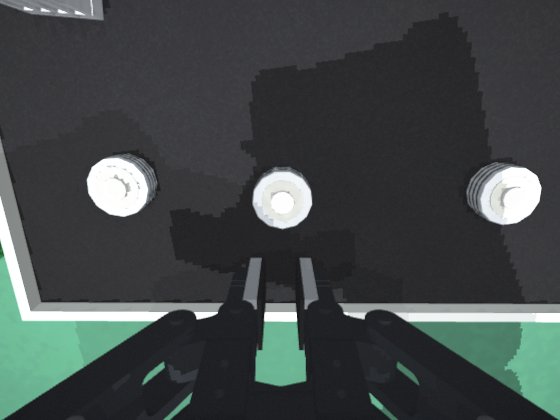

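```bash
python3 -m inch '[5,0,2,0,0,0.3, 5,0,2,0,0,0, 5,0,0,0,0,0, 6,1,0,0,0,0, 8,3,0,0,0,0, 8,3,0,0,0,0, 8,3,0,0,0,0, 8,3,0,0,0,0, 8,3,0,0,0,0, 7,1,0,0,0,0, 5,0,0,0,0,0, 3,0,0,0,0,0]'; python3 -c "
from h import *
plan(53,0,94,0);im,pt=wrist('w3')"
```

```text
time: 4.0
tcp_pos: [501.0, -40.9, 93.3]
orientation: [0.999, -0.054, 0.0, -0.0]
force: [-0.6, -0.4, 0.6]
width: 13.6
gripper_force: 0.2
t 4.0 at tray [6.5 0.3] z 93.3 yaw 0.0 tilt [0. 0.] w 13.6 F [-0.6 -0.4  0.6]
shift tool [46.5  0.3 -0.7] turn tz 0.0
shift after turn 46.5 0.3 -0.7
[ 30.7 179.5] [  79   91 2076] tray [ 53.3 102.6] tool [  46.8 -102.3] rad 16.1
[  3.2 210.2] [ 10  55 287] tray [ 40.1 117.2] tool [  33.6 -116.9] rad 2.1
[280.4 237.1] [  59   56 2555] tray [27.9  0.6] tool [21.3 -0.3] rad 12.7
[  7.6 365.9] [  24  106 1115] tray [-41.1 135.6] tool [ -47.6 -135.3] rad 5.9
[ 98.4 338.2] [  53   43 1485] tray [-24.6  87.9] tool [-31.1 -87.6] rad 12.7
[454.6 339.5] [ 47  36 963] tray [-25.4 -83.2] tool [-31.9  83.5] rad 11.3
[551.7 378.6] [ 17  75 718] tray [ -49.  -135.8] tool [-55.6 136. ] rad 4.3
```

View pics/w3.png

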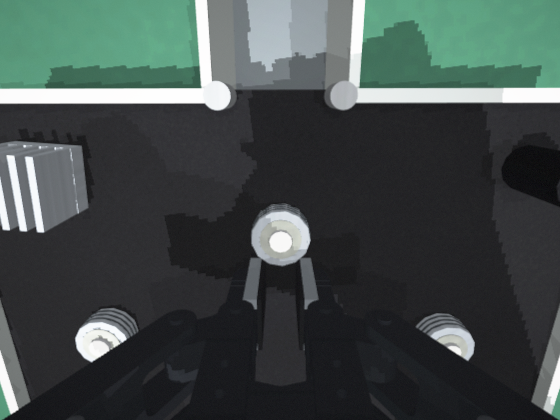

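The disc sits in the cradle at (280,237). The post tops are at (217,96) and (343,96), with their midpoint at column 280, so it is straight in line with the gate. Checking the post position in the tool frame:

```bash
python3 -c "
from h import *
im,pt=wrist('w3b',show=False);R,p=tool()
for px in((217,96),(343,96)):
    P=pt(px,88);print(tray(P[:2]),R.T@(P-p))" | tail -2
```

```text
[86.00293541 23.68410538] [ 79.57746062 -23.25623904   5.32863104]
[ 86.00954392 -21.99858111] [79.56651553 22.42644649  5.32525409]
```

```bash
python3 -m inch '[5,0,0,0,0,0, 8,0,0,0,0,0, 8,0,0,0,0,0, 8,0,0,0,0,0, 8,0,0,0,0,0, 6,0,0,0,0,0, 4,0,0,0,0,0, 3,0,0,0,0,0, -4,0,0,0,0,0, -3,0,0,0,0,0]'; python3 -m inch '[0,0,0,0,0,0, 0,0,0,0,0,0, 0,0,0,0,0,0]' 0 20; python3 -c "
from h import *
plan(69,0,94,0);im,pt=wrist('w4')"
```

```text
time: 5.1
tcp_pos: [542.6, -45.5, 93.2]
orientation: [0.999, -0.054, -0.0, 0.0]
force: [0.4, 0.9, 1.1]
width: 14.0
gripper_force: 0.0
time: 5.4
tcp_pos: [543.2, -45.6, 93.4]
orientation: [0.999, -0.054, 0.0, 0.0]
force: [-0.4, 1.1, 0.5]
width: 0.2
gripper_force: 0.0
t 5.4 at tray [49.   0.2] z 93.4 yaw 0.0 tilt [ 0. -0.] w 0.2 F [-0.4  1.1  0.5]
shift tool [20.   0.2 -0.6] turn tz 0.0
shift after turn 20.0 0.2 -0.6
[280.2 220.5] [  60   58 2666] tray [77.9  0.6] tool [28.9 -0.4] rad 12.8
[ 42. 278.] [  97   94 3139] tray [ 50.4 107.9] tool [   1.4 -107.7] rad 21.8
[  6.7 388.5] [ 19  65 565] tray [-12.9 139.6] tool [ -61.9 -139.4] rad 4.8
[552.4 388.3] [ 18  64 494] tray [ -12.9 -137.9] tool [-62.  138.1] rad 4.6
```

View pics/w4.png

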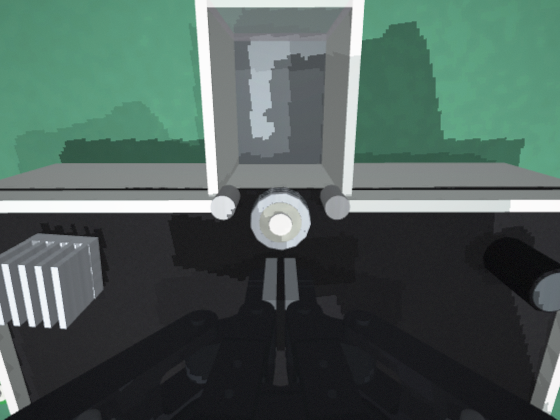

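The disc is in the gate mouth at (280,220), centred between the posts at (222,208) and (338,208). The closed tips are about 15 mm behind its centre line. Now I push it through.

```bash
python3 -m inch '[5,0,0,0,0,0, 6,0,0,0,0,0, 6,0,0,0,0,0, 5,0,0,0,0,0, 2,0,0,0,0,0, 0,0,0,0,0,0]'; python3 -c "
from h import *
plan(69,0,94,0);im,pt=wrist('w5')"
```

```text
time: 6.05
tcp_pos: [567.5, -48.1, 93.2]
orientation: [0.999, -0.054, 0.0, -0.0]
force: [-1.3, -0.2, 0.9]
width: -0.1
gripper_force: 0.0
t 6.05 at tray [73.4  0.3] z 93.2 yaw 0.0 tilt [0. 0.] w -0.1 F [-1.3 -0.2  0.9]
shift tool [-4.4  0.3 -0.8] turn tz 0.0
shift after turn -4.4 0.3 -0.8
[550.8 373.4] [  22   88 1035] tray [  21.2 -134.4] tool [-52.3 134.7] rad 5.5
```

```bash
python3 -m inch '[-10,0,0,0,0,0, -20,0,0,0,0,0, 0,0,-30,0,0,0, 0,0,-30,0,0,0, -31,-35,0,0,0,0, -31,-35,0,0,0,0, -31,-35,0,0,0,0, 0,0,0,0,0,8, 0,0,0,0,0,8, 0,0,0,0,0,8, 0,0,0,0,0,8, 0,0,0,0,0,8]' 14 20; python3 -c "
from h import *
plan(-51,106,94,-40);im,pt=wrist('w6')
cv2.imwrite('pics/top1.png',cams.capture('top'))
a=cv2.imread('pics/top1.png')[160:300,200:370];b=cv2.imread('pics/w6.png')
cv2.imwrite('pics/m6.png',np.hstack([cv2.resize(a,(510,420)),cv2.resize(b[:, :],(280,210))[[i%210 for i in range(420)]]]))"
```

```text
time: 7.3
tcp_pos: [454.9, 69.3, 153.1]
orientation: [0.919, -0.395, -0.0, 0.0]
force: [0.2, 0.3, 0.1]
width: 13.6
gripper_force: 0.0
t 7.3 at tray [-51.2 104.9] z 153.1 yaw -40.3 tilt [-0. -0.] w 13.6 F [0.2 0.3 0.1]
shift tool [-0.6 -1.  59.1] turn tz -0.3
shift after turn -0.6 -1.0 59.1
[533.7   3.8] [ 41  11 315] tray [-40.2 -73.6] tool [123.9 129. ] rad 10.4
[155.7  90.2] [  94   85 4443] tray [ 55.2 102.7] tool [ 82.6 -67.2] rad 25.5
[446.3 182.5] [ 240  185 4228] tray [-91.5   9.5] tool [31.  98.8] rad 71.1
[277.6 184.1] [  44   44 1486] tray [-27.6  86.2] tool [30.1 -1. ] rad 13.0
[151.8 258.4] [ 22  20 345] tray [-12.8 178.7] tool [-18.4 -81.1] rad 7.0
[308.  281.5] [ 16  50 491] tray [-90.1 113.4] tool [-35.1  18.6] rad 5.2
[279.7 298.9] [ 31  27 494] tray [-88.1 135.9] tool [-48.2   0.2] rad 10.3
[207.8 307.8] [ 21  19 294] tray [-62.1 177. ] tool [-55. -48.] rad 7.0
```

View pics/m6.png

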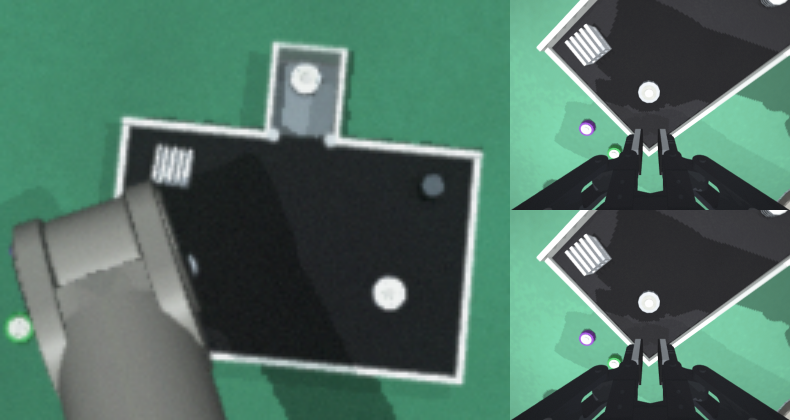

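The top crop shows the first module lying in the slot at (305,78). The wrist view shows the next one at (278,184), and the heat sink and capacitor are undisturbed. I'll descend and push it diagonally.

```bash
python3 -m inch '[-2,-1,20,0,0,-0.3, 0,0,20,0,0,0, 0,0,14,0,0,0, 0,0,5,0,0,0, 0,0,0,0,0,0, 4,0,0,0,0,0, 4,0,0,0,0,0, 4,0,0,0,0,0]'; python3 -c "
from h import *
plan(-51,106,94,-40);im,pt=wrist('w7')" | grep -v 'rad [3-9]\.'
```

```text
time: 8.2
tcp_pos: [464.7, 62.7, 95.0]
orientation: [0.921, -0.39, 0.001, -0.0]
force: [-0.9, 0.2, 0.5]
width: 13.9
gripper_force: 0.2
t 8.2 at tray [-40.8  99.4] z 95.0 yaw -39.7 tilt [ 0.1 -0. ] w 13.9 F [-0.9  0.2  0.5]
shift tool [-12.1   1.4   1. ] turn tz 0.3
shift after turn -12.1 1.5 1.0
[477.3 256.6] [ 178  129 4159] tray [-88.6  24.2] tool [11.2 88.3] rad 39.7
[281.3 235.4] [  59   56 2540] tray [-24.9  85. ] tool [21.4  0.9] rad 12.9
[279.  373.1] [ 52  35 927] tray [-81.9 133.8] tool [-53.6  -0.2] rad 13.1
```

```bash
python3 -m inch '[5,1.5,1,0,0,0, 8.5,3,0,0,0,0, 8.5,3,0,0,0,0, 8.5,3,0,0,0,0, 8.5,3,0,0,0,0, 8.5,3,0,0,0,0, 8.5,3,0,0,0,0, 8.5,3,0,0,0,0, 8.5,3,0,0,0,0, 8.5,3,0,0,0,0, 7,2,0,0,0,0, 5,1,0,0,0,0]'; python3 -c "
from h import *
plan(0,0,94,0);im,pt=wrist('w8')" | grep -v 'rad [3-9]\.'
```

```text
time: 9.45
tcp_pos: [506.6, -26.9, 93.3]
orientation: [0.921, -0.39, 0.0, 0.0]
force: [-0.4, 0.2, 1.5]
width: 13.8
gripper_force: 0.3
t 9.45 at tray [10.5 14.9] z 93.3 yaw -39.7 tilt [-0. -0.] w 13.8 F [-0.4  0.2  1.5]
shift tool [ 1.4 18.2 -0.7] turn tz -39.7
shift after turn -10.5 14.9 -0.7
[513.8 218.3] [  63   58 2797] tray [-30.1 -80.9] tool [29.9 99.6] rad 13.4
[280.2 237.4] [  59   56 2583] tray [26.6  0.9] tool [21.2  0.5] rad 12.7
[ 87.8 318.7] [  94   89 3085] tray [52.6 96.8] tool [-20.  -89.9] rad 22.1
[516.3 337.3] [  96   71 2249] tray [-85.7 -53. ] tool [-30.7 113.7] rad 23.1
[ 28.9 353.1] [  71   71 1506] tray [ 58.  134.1] tool [ -39.7 -122. ] rad 17.3
[ 54.2 348.5] [ 52  49 471] tray [ 51.9 122.5] tool [ -37.  -109.2] rad 12.6
```

```bash
python3 -m inch '[-8,0,0,0,0,0, -12,0,0,0,0,0, 0,0,0,0,0,-8, 0,0,0,0,0,-8, 0,0,0,0,0,-8, 0,0,0,0,0,-8, 0,0,0,0,0,-7.7, 0,9,0,0,0,0, 0,9,0,0,0,0, 0,9,0,0,0,0, 0,0,0,0,0,0]'; python3 -c "
from h import *
plan(4,0.5,94,0);im,pt=wrist('w9')" | grep -v 'rad [3-9]\.'
```

```text
time: 10.6
tcp_pos: [489.0, -40.6, 93.2]
orientation: [0.998, -0.056, -0.0, 0.001]
force: [-0.6, -1.7, -0.3]
width: 14.0
gripper_force: 0.0
t 10.6 at tray [-5.5 -0.7] z 93.2 yaw -0.2 tilt [-0.  -0.1] w 14.0 F [-0.6 -1.7 -0.3]
shift tool [ 9.5 -1.2 -0.8] turn tz -0.2
shift after turn 9.5 -1.2 -0.8
[ 29.4 146.1] [  79   89 3100] tray [55.3 98.6] tool [ 60.4 -99.5] rad 15.6
[277.5 212.1] [  61   59 2759] tray [27.3  0.7] tool [32.7 -1.5] rad 12.9
[450.3 324.5] [  55   47 1886] tray [-29.2 -80.7] tool [-23.4  80.1] rad 13.0
```

```bash
python3 -m inch '[4,-1,0,0,0,-0.2, 4,0,0,0,0,0, 4.5,0,0,0,0,0, 6,0,0,0,0,0, 8,0,0,0,0,0, 8,0,0,0,0,0, 8,0,0,0,0,0, 8,0,0,0,0,0, 6,0,0,0,0,0, 4,0,0,0,0,0, 1,0,0,0,0,0, -7,0,0,0,0,0]'; python3 -m inch '[0,0,0,0,0,0, 0,0,0,0,0,0, 0,0,0,0,0,0]' 0 20; python3 -c "
from h import *
plan(49,0.3,94,0);im,pt=wrist('w10')" | grep -v 'rad [3-9]\.'
```

```text
time: 11.85
tcp_pos: [544.4, -43.2, 93.4]
orientation: [0.999, -0.052, 0.0, -0.0]
force: [0.1, 0.5, 0.3]
width: 13.8
gripper_force: 0.0
time: 12.15
tcp_pos: [543.7, -43.3, 93.4]
orientation: [0.999, -0.052, 0.0, 0.0]
force: [-0.1, -0.7, 0.5]
width: 0.1
gripper_force: 0.0
t 12.15 at tray [49.2  2.6] z 93.4 yaw 0.2 tilt [ 0. -0.] w 0.1 F [-0.1 -0.7  0.5]
shift tool [-0.2  2.3 -0.6] turn tz 0.2
shift after turn -0.2 2.3 -0.6
[284.5 176.3] [ 109   23 2194] tray [97.3  1.3] tool [48.1  1.4] rad 22.2
[280.1 220.7] [  59   57 2642] tray [78.   3.1] tool [28.8 -0.4] rad 12.6
[ 69.6 241.7] [ 65  26 579] tray [68.  94.5] tool [ 19.1 -91.8] rad 14.1
[  3.4 305.6] [ 11  52 276] tray [ 35.7 131.3] tool [ -13.1 -128.7] rad 2.5
```

```bash
python3 -m inch '[3,1.5,0,0,0,0.2, 4,0,0,0,0,0, 6,0,0,0,0,0, 6,0,0,0,0,0, 4,0,0,0,0,0, 2,0,0,0,0,0, 0,0,0,0,0,0]'; python3 -c "
from h import *
plan(69,0,94,0);im,pt=wrist('w11')"
```

```text
time: 12.9
tcp_pos: [568.9, -47.4, 93.2]
orientation: [0.999, -0.054, 0.0, -0.0]
force: [-0.3, -0.6, -0.3]
width: 0.2
gripper_force: 0.0
t 12.9 at tray [74.7  1.2] z 93.2 yaw 0.0 tilt [0. 0.] w 0.2 F [-0.3 -0.6 -0.3]
shift tool [-5.7  1.2 -0.8] turn tz 0.0
shift after turn -5.7 1.2 -0.8
[552.3 387.1] [ 18  60 557] tray [  13.7 -136.5] tool [-61.  137.7] rad 4.6
```

```bash
python3 -m inch '[-10,0,0,0,0,0, -20,0,0,0,0,0, 0,0,-30,0,0,0, 0,0,-30,0,0,0, -33,34,0,0,0,0, -33,34,0,0,0,0, -33,34,0,0,0,0, 0,0,0,0,0,-8, 0,0,0,0,0,-8, 0,0,0,0,0,-8, 0,0,0,0,0,-8, 0,0,0,0,0,-8]' 14 20; python3 -c "
from h import *
plan(-54,-101.5,94,40);im,pt=wrist('w12')
cv2.imwrite('pics/top2.png',cams.capture('top'))
a=cv2.imread('pics/top2.png')[160:300,200:370];b=cv2.imread('pics/w12.png')
m=np.zeros((420,790,3),np.uint8);m[:,:510]=cv2.resize(a,(510,420));m[:210,510:]=cv2.resize(b,(280,210));cv2.imwrite('pics/m12.png',m)"
```

```text
time: 14.15
tcp_pos: [428.0, -134.6, 153.2]
orientation: [0.956, 0.294, -0.0, 0.0]
force: [-0.1, -0.8, -0.7]
width: 14.0
gripper_force: 0.0
t 14.15 at tray [ -55.9 -100.8] z 153.2 yaw 40.3 tilt [-0. -0.] w 14.0 F [-0.1 -0.8 -0.7]
shift tool [ 1.   1.8 59.2] turn tz 0.3
shift after turn 1.0 1.8 59.2
[438.6  89.3] [  36   38 1048] tray [  62.7 -111.6] tool [83.4 85. ] rad 9.8
[131.4 186.9] [ 261  228 5088] tray [-91.8 -14. ] tool [ 28.8 -89.4] rad 77.5
[282.5 180.1] [  45   46 1547] tray [-30.6 -79.7] tool [32.9  0.3] rad 13.3
[308.2 281.4] [ 18  51 548] tray [ -71.2 -136.4] tool [-34.7  17.2] rad 5.9
[280.5 294.4] [ 31  34 480] tray [ -90.3 -128.9] tool [-44.4  -0.8] rad 10.2
[  7.8 404.1] [ 24  30 408] tray [-294.   -34.4] tool [-138.5 -204.6] rad 9.0
```

View pics/m12.png

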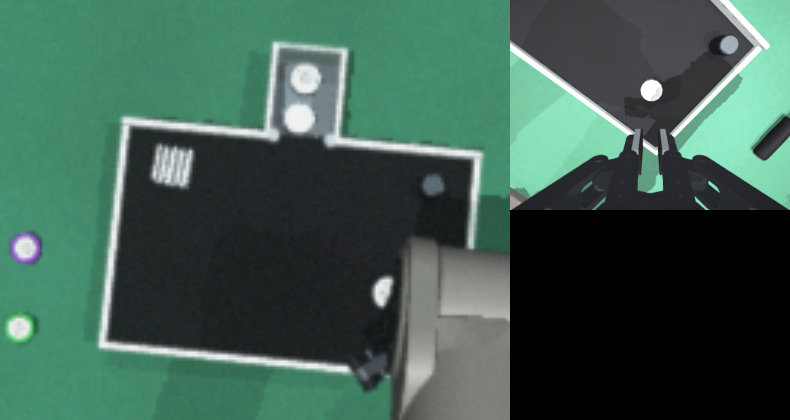

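Two modules are now in the slot, at (305,78) and (299,118). The third is at wrist px (282,180), and the bystanders are unmoved.

```bash
python3 -m inch '[0,0,20,0,0,0.3, 0,0,20,0,0,0, 0,0,14,0,0,0, 0,0,5,0,0,0, 0,0,0,0,0,0, 4,0,0,0,0,0, 4,0,0,0,0,0, 4,0,0,0,0,0]'; python3 -c "
from h import *
plan(-54,-101.5,94,40);im,pt=wrist('w13')" | grep -v 'rad [3-9]\.'
```

```text
time: 15.05
tcp_pos: [440.2, -128.2, 95.0]
orientation: [0.958, 0.288, 0.001, 0.001]
force: [-0.6, -0.5, 0.4]
width: 13.8
gripper_force: 0.1
t 15.05 at tray [-44.5 -93. ] z 95.0 yaw 39.7 tilt [ 0.1 -0. ] w 13.8 F [-0.6 -0.5  0.4]
shift tool [-12.7   0.5   1. ] turn tz -0.3
shift after turn -12.7 0.4 1.0
[504.6 126.7] [  52   53 2115] tray [  63.9 -116.9] tool [68.1 87.6] rad 10.3
[ 88.9 251.6] [ 205  139 4672] tray [-88.4 -17.9] tool [ 14.2 -85.9] rad 45.5
[280.  247.4] [  75  107 3943] tray [-32.8 -81.9] tool [16.1 -1.1] rad 16.6
[277.3 372.1] [ 52  35 927] tray [ -86.6 -124.7] tool [-52.6  -2.5] rad 13.1
```

```bash
python3 -m inch '[5,-1.5,1,0,0,0, 8.5,-2.5,0,0,0,0, 8.5,-2.5,0,0,0,0, 8.5,-2.5,0,0,0,0, 8.5,-2.5,0,0,0,0, 8.5,-2.5,0,0,0,0, 8.5,-2.5,0,0,0,0, 8.5,-2.5,0,0,0,0, 8.5,-2.5,0,0,0,0, 8.5,-2.5,0,0,0,0, 7,-1.5,0,0,0,0, 5,-1,0,0,0,0]'; python3 -c "
from h import *
plan(0,0,94,0);im,pt=wrist('w14')" | grep -v 'rad [3-9]\.'
```

```text
time: 16.3
tcp_pos: [503.1, -53.9, 93.3]
orientation: [0.957, 0.289, 0.0, -0.0]
force: [-0.3, 0.6, -0.4]
width: 14.1
gripper_force: 0.1
t 16.3 at tray [ 10.  -12.4] z 93.3 yaw 39.7 tilt [0. 0.] w 14.1 F [-0.3  0.6 -0.4]
shift tool [  0.2 -15.9  -0.7] turn tz 39.7
shift after turn -10.0 -12.4 -0.7
[120.2  36.3] [ 60  76 952] tray [49.4 96.7] tool [100.1 -58.7] rad 10.8
[280.  237.3] [  59   55 2491] tray [26.   2.4] tool [21.7 -1.1] rad 12.7
[ 41.1 342.7] [ 87  56 911] tray [-90.   55.8] tool [ -33.3 -116.4] rad 21.0
```

```bash
python3 -m inch '[-8,0,0,0,0,0, -12,0,0,0,0,0, 0,0,0,0,0,8, 0,0,0,0,0,8, 0,0,0,0,0,8, 0,0,0,0,0,8, 0,0,0,0,0,7.7, 0,-9,0,0,0,0, 0,-9,0,0,0,0, 0,-8,0,0,0,0, 0,0,0,0,0,0, 0,0,0,0,0,0]'; python3 -c "
from h import *
plan(4,0.5,94,0);im,pt=wrist('w15')" | grep -v 'rad [3-9]\.'
```

```text
time: 17.55
tcp_pos: [488.7, -39.4, 93.3]
orientation: [0.999, -0.053, -0.0, 0.0]
force: [0.2, -0.6, 0.2]
width: 14.1
gripper_force: 0.0
t 17.55 at tray [-5.9  0.4] z 93.3 yaw 0.1 tilt [-0. -0.] w 14.1 F [ 0.2 -0.6  0.2]
shift tool [ 9.9 -0.1 -0.7] turn tz 0.1
shift after turn 9.9 -0.1 -0.7
[142.3  51.2] [ 236   74 5806] tray [88.7 51.2] tool [ 94.7 -50.6] rad 43.0
[276.1 212.2] [  61   58 2724] tray [26.8  2.6] tool [32.7 -2.1] rad 12.9
```

```bash
python3 -m inch '[4,-1.5,0,0,0,0, 4,0,0,0,0,0, 4.5,0,0,0,0,0, 6,0,0,0,0,0, 8,0.5,0,0,0,0, 8,0.5,0,0,0,0, 8,0.5,0,0,0,0, 8,0,0,0,0,0, 6,0,0,0,0,0, 4,0,0,0,0,0, 1,0,0,0,0,0, -7,0,0,0,0,0]'; python3 -m inch '[0,0,0,0,0,0, 0,0,0,0,0,0, 0,0,0,0,0,0]' 0 20; python3 -c "
from h import *
plan(49,0.3,94,0);im,pt=wrist('w16')" | grep -v 'rad [3-9]\.'
```

```text
time: 18.8
tcp_pos: [543.5, -45.6, 93.4]
orientation: [0.999, -0.054, 0.0, -0.0]
force: [-0.2, 0.2, -0.2]
width: 13.9
gripper_force: 0.0
time: 19.1
tcp_pos: [542.8, -45.7, 93.4]
orientation: [0.999, -0.054, 0.0, 0.0]
force: [-0.6, -0.5, -1.0]
width: 0.1
gripper_force: 0.0
t 19.1 at tray [48.6  0.1] z 93.4 yaw 0.0 tilt [ 0. -0.] w 0.1 F [-0.6 -0.5 -1. ]
shift tool [ 0.4 -0.2 -0.6] turn tz 0.0
shift after turn 0.4 -0.2 -0.6
[279.4 174.4] [ 109   21 2026] tray [97.4  0.8] tool [48.9 -0.7] rad 22.2
[280.1 220.7] [  60   57 2645] tray [77.4  0.5] tool [28.8 -0.4] rad 12.8
[ 68.5 241. ] [ 52  22 473] tray [68.  92.3] tool [ 19.5 -92.2] rad 11.3
```

```bash
python3 -m inch '[5,0,0,0,0,0, 6,0,0,0,0,0, 6,0,0,0,0,0, 6,0,0,0,0,0, 3,0,0,0,0,0, 0,0,0,0,0,0]'; python3 -m inch '[-10,0,0,0,0,0, -20,0,0,0,0,0, 0,0,-30,0,0,0, 0,0,-40,0,0,0, -30,0,-40,0,0,0, -40,0,0,0,0,0, -40,0,0,0,0,0, -40,0,0,0,0,0, 0,0,0,0,0,0, 0,0,0,0,0,0]'; python3 -c "
from h import *
a=cams.capture('top')[160:300,200:370];b=cams.capture('side')[160:300,200:410]
cv2.imwrite('pics/fin.png',np.hstack([cv2.resize(a,(390,321)),cv2.resize(b,(410,321))[:, :400]]))"
```

```text
time: 19.75
tcp_pos: [569.4, -48.4, 93.3]
orientation: [0.999, -0.054, 0.0, -0.0]
force: [-0.3, -0.0, -0.8]
width: 0.0
gripper_force: 0.0
time: 20.75
tcp_pos: [388.6, -29.1, 203.3]
orientation: [0.999, -0.054, 0.0, 0.001]
force: [0.9, -0.9, 0.9]
width: 0.2
gripper_force: 0.0
```

View pics/fin.png

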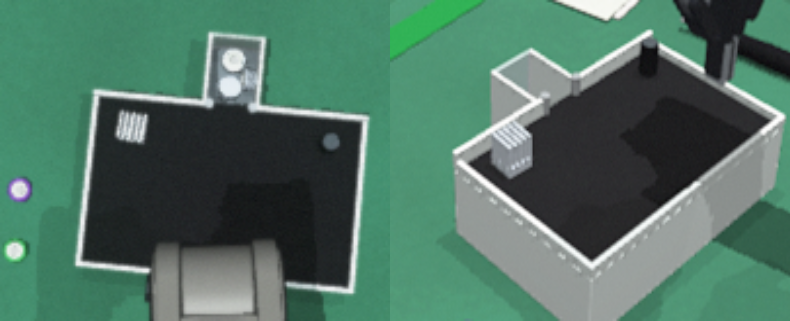

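The deck is clear and the heat sink and capacitor are where they were. In the slot, two modules lie at (233,59) and (230,86), with the third tilted beside them at (250,78). Before handing in I check that nothing is still moving.

```bash
python3 -c "
from h import *
a=cams.capture('top')"; python3 -m inch '[0,0,0,0,0,0, 0,0,0,0,0,0, 0,0,0,0,0,0, 0,0,0,0,0,0, 0,0,0,0,0,0]' >/dev/null; python3 -c "
from h import *
a=cams.capture('top').astype(int);o=cv2.imread('pics/top0.png')
sl=(slice(172,210),slice(286,320));g=cv2.cvtColor(a.astype(np.uint8),cv2.COLOR_BGR2GRAY)
for c,s in blobs((g>150)[sl],8,900):print(c+[286,172],s)
d=np.abs(a-o).max(2)
for n,(x,y) in dict(heatsink=(257,215),cap=(344,221),bottle=(137,260),screw=(421,230)).items(): print(n,np.median(d[y-9:y+9,x-9:x+9]),d[y-9:y+9,x-9:x+9].max())
b=a;import time
c=cams.capture('top').astype(int);print('motion',np.abs(c-b)[sl].max())
from rig import workorder;print(workorder.sign_off())"
```

```text
[302.3 192.9] [  0   2  34  35 359]
[301.4 185.6] [11  9 10 10 85]
heatsink 2.0 9
cap 3.0 9
bottle 2.0 8
screw 3.0 9
motion 8
the job is handed in; nothing more can be done
None
```

All three LED modules were pushed through the gate into the slot and the job is handed in at about 21 s; the third rests tilted against the other two, and the heat sink, capacitor, bottle and screwdriver did not move.

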